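# Make up a filter stack: swap the dust plug for a tapered adapter and funnel

## Robot

A 6-joint arm with a two-finger parallel gripper is mounted at the origin on the work surface. World frame = base frame: x ahead of the robot, y to its left, z up, the work surface at z = 0. Lengths are in m, angles in rad, forces in N, time in s.
With the tool pointing down it reaches from about 0.275 to 0.75 m from the base axis. Payload 10.2 kg.
Tool frame: the origin (TCP) lies on the front face of the gripper's body, between the roots of the fingers; the fingertips stand 64 mm ahead of it and the grasp point (between the pads) lies 45 mm ahead of it; z points along the fingers, y is the line along which they close (so a half turn about z gives the same grasp; the last joint's range is limited). The gripper opens to 88 mm and grips with 3 to 60 N. Pads are 18 mm wide; open, the fingers measure 123 mm over their backs; the gripper's body (75 mm by 187 mm) begins 45 mm behind the grasp point.
Start: joints at [-1.439, 0.313, 1.498, -0, 1.331, -0.223], TCP at [0.182, -0.492, 0.303] pointing down, gripper open.
Joint ranges: [-2.94, 2.94], [-0.97, 2.17], [0.19, 2.56], [-1.23, 4.37], [0.02, 3.11], [-2.88, 2.88]. Speed limits (rad/s): [2.39, 2.39, 3.01, 3.14, 3.14, 3.14].

## Interface

Orientations are given as a 3x3 rotation matrix whose columns are the frame's x, y, z axes.
In Python, from bench import env, hand, solver, sense, grab_frame gives the robot as it stands. Calls block until the motion is done:
- env.move_to(position, orientation): joint-space move of the TCP to a pose.
- env.servo_line(position, feed=0.15, rotation=None, guard=None): straight line of the TCP; rotation=None keeps the orientation; feed is the mean speed in m/s. With guard (N) it stops when the force on the tool has changed by that much, and returns True; else False.
- env.movej(angles): joint-space move.
- hand.move_gripper(opening): finger opening in m; the grip force is fixed at half the most; returns when the fingers have stopped.
- env.sleep(seconds).
- solver.inverse_kinematics(position, orientation): joint angles nearest the present ones, or None.
- sense(): the state.
- grab_frame(name): name is "scene" or "top"; returns a dict with "image" (480x640x3 uint8, blue, green, red), "fx", "fy", "cx", "cy" (pixels), "k1" (the pictures are not rectified: a ray, as slopes to the right and down, at radius r is drawn at 1 + k1 r^2 times it, then the intrinsics apply), "eye" and "rotation" of the camera in the world. Camera axes: x right, y down, z forward; pixel columns grow to the right and rows downward; lengths in m; the calibration is good to about 2 mm. A picture is of the moment at which its call begins. There is no depth.
A pose or a line that the arm cannot do raises env.PlanningError and nothing moves.
- env.sign_off(): hands the job in; it is judged then, once.
The state is a dict: "clock": time; "qpos": joint angles; "dq": joint speeds; "effort": joint torques, N m; "ee_pos": TCP position; "orientation": TCP orientation; "wrist_force": force on the tool from outside, world axes, zero at the start; "torque": the same for the moment, N m; "opening": finger opening in m; "gripper_force": force on a finger pad.
Only numpy, scipy, OpenCV 4.12 (cv2) and the standard library are available. Lean on these libraries where they do the work, as an engineer would, in place of code of your own. Each camera call takes 0.05 s, during which the arm holds its last target. There are 200 camera calls.

## Task

Get the filter flask ready: pull the teal dust plug out of the flask's collar and stand it upright in the blue tray, then nest the orange tapered adapter in the collar and the white funnel in the adapter, each straight, fully home on its shoulder. Lower the adapter and funnel in gently, without dropping or forcing them, and leave the small jar and the two bottles standing where they are.

Things in the scene. Friction and masses are not known exactly. Their poses are not given: they have to be found in the camera images.
- receiver: Fixed filter flask: pale glass body on a steel foot 116 mm across, brass hose stub along its +x to 72 mm from the axis, 30 mm up. On top an upright grey collar 72 mm across, rim 100 mm above the work surface; its tapered bore is 54 mm across at the rim, 39 mm at its floor 54 mm down. Origin on the axis at the underside, z up.
- receiver_mouth (a point): Centre of the collar's mouth, level with its rim (100 mm above the work surface).
- plug: Loose teal dust plug, 120 g, 82 mm tall, at first in the collar: tapered foot 40 mm long (40 mm across at the bottom, 51 at its top), flange 62 mm across, 8 mm thick, resting on the collar's rim, and on it a round knob 26 mm across, 34 mm tall. Origin at the centre of its flat underside, z up its axis. It stands by itself on its foot.
- plug_knob (a point): On the plug's axis, 20 mm above the top of the flange: where to grip the knob (it is 14 mm below the knob's top).
- adapter: Loose orange tapered sleeve, 160 g, 90 mm tall, standing small end down: tapered part 52 mm long (37 mm across at the bottom, 51 at its top), then a square shoulder and a straight band 62 mm across, 38 mm tall, to grip across. Seated, the shoulder rests on the collar's rim. Tapered bore, 49 mm across at the top, right through. Origin at the centre of its underside, z up its axis.
- adapter_rim (a point): Centre of the adapter's upper rim, 90 mm above its underside.
- funnel: Loose white porcelain filter funnel, 200 g, 100 mm tall, standing on its small end (tippy): tapered stem 55 mm long (31 mm across at the bottom, 46 at its top), then a square shoulder and a straight open cup 58 mm across, 45 mm tall, 3.5 mm wall, to grip across. Seated, the shoulder rests on the adapter's upper rim. Origin at the centre of its underside, z up its axis.
- tray: Fixed shallow blue tray, 180 mm (its x) by 130 mm (its y), 24 mm high, walls and floor 5 mm thick. Origin at the centre of its underside, z up. The brown jar stands in its -x half; the +x half, about 45 mm from the centre, is free for the plug.
- jar: Bystander: brown jar with a teal cap, 50 mm across, 75 mm tall, standing in the tray. Origin at the centre of its underside.
- amber_bottle: Bystander: brown bottle with a teal cap, 60 mm across, 125 mm tall. Origin at the centre of its underside.
- white_bottle: Bystander: off-white bottle with a white cap, 60 mm across, 160 mm tall. Origin at the centre of its underside.
Not all that is in view belongs to the job. What is shaped like the funnel but purple is not meant. What is meant by the adapter is not pink, and is the larger of those in its own colour.

How it is judged:
By the outcome, as a careful person would: the job done as asked, in the order asked, and still so for the second after the job is handed in, with the robot touching nothing.
It also fails if it takes over 72 s, if anything falls off the work surface, if the arm or the gripper's body presses on something with over 40 N, if the wrist force passes 120 N, or if a joint passes its speed limit or range.

## Working session

There is one attempt and no reset: what is moved stays moved. The work goes in short steps, each a Python script; the robot and the scene stay as the last script left them, time stands still between calls to the robot, and variables do not carry over. Pictures are saved under pics/ and viewed, at most 11 in all, crops included, and the job is handed in when it is done.

```bash
mkdir -p pics; ls; python3 - <<'E'
from bench import env,sense,grab_frame
import cv2
for n in("scene","top"):
    f=grab_frame(n); cv2.imwrite(f"pics/{n}0.png",f["image"]); print(n,{k:(v.round(4).tolist() if hasattr(v,'round') and hasattr(v,'tolist') else v) for k,v in f.items() if k!="image"})
s=sense();print(s["clock"],s["opening"],s["wrist_force"],s["orientation"])
E
```

```text
pics
scene {'fx': 510.1314774874526, 'fy': 510.1314774874526, 'cx': 316.91353787964937, 'cy': 243.4370105601914, 'k1': 0.006982229941986574, 'eye': [1.3055, 0.2185, 0.6863], 'rotation': [[-0.2535, 0.5864, -0.7693], [0.9671, 0.1691, -0.1898], [0.0188, -0.7922, -0.61]]}
top {'fx': 491.9608471483513, 'fy': 491.9608471483513, 'cx': 313.60063184491923, 'cy': 224.16105365279748, 'k1': -0.1330562606271993, 'eye': [0.495, 0.009, 1.152], 'rotation': [[0.0231, -0.9989, 0.0396], [-0.9993, -0.0219, 0.0302], [-0.0293, -0.0403, -0.9988]]}
0.1 0.08838320523310292 [-0.79777578  0.21282686  0.25655367] [[ 9.37734146e-01  3.47353788e-01 -1.32180999e-04]
 [ 3.47353716e-01 -9.37733530e-01  1.10541068e-03]
 [ 2.60018033e-04 -1.08249490e-03 -9.99999380e-01]]
```

View pics/scene0.png

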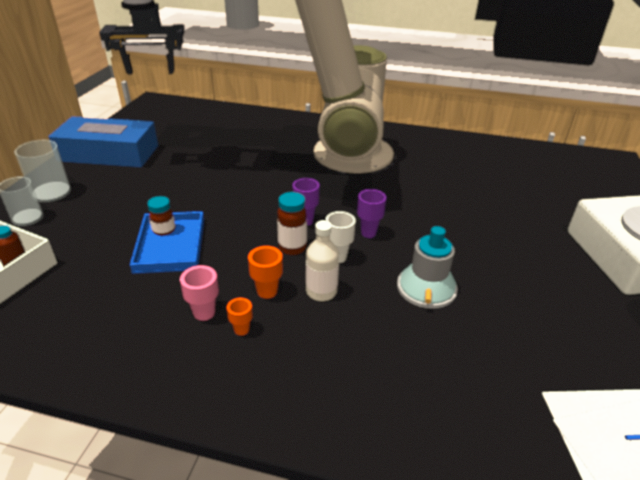

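View pics/top0.png

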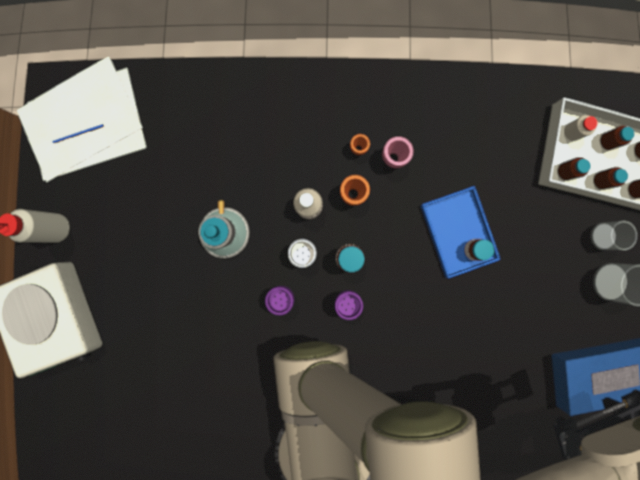

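Candidates in the top view:
- **Adapter:** large orange (355,190), small orange (360,144), pink (398,152). The large orange fits, as the bigger of the two in orange.
- **Funnel:** white (302,253), purple (279,300) and (349,305). The white one fits.

The plug and flask are at about (217,232). The tray is at (460,232), with the jar at (481,249). The bottles are at (308,203) and (350,258). I'll check these in an enlarged crop.

```bash
python3 - <<'E'
import cv2
a=cv2.imread("pics/top0.png")[170:280,190:390]; cv2.imwrite("pics/topc.png",cv2.resize(a,None,fx=4,fy=4,interpolation=cv2.INTER_CUBIC))
a=cv2.imread("pics/scene0.png")[170:340,230:470]; cv2.imwrite("pics/scenec.png",cv2.resize(a,None,fx=3.3,fy=3.3,interpolation=cv2.INTER_CUBIC))
E
```

```text
(no output)
```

View pics/topc.png

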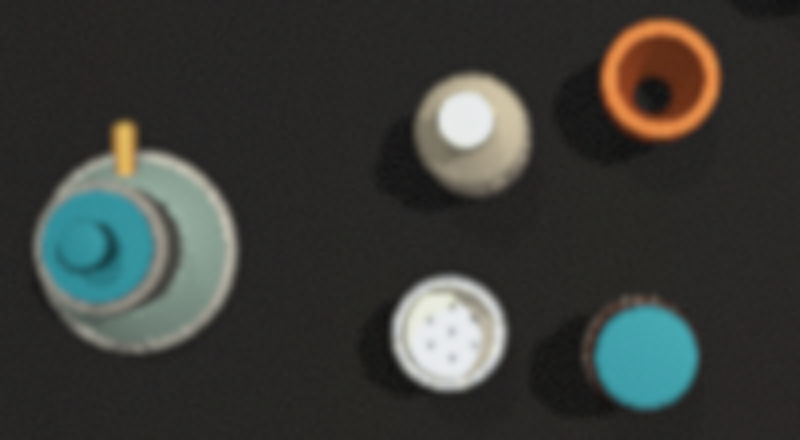

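View pics/scenec.png

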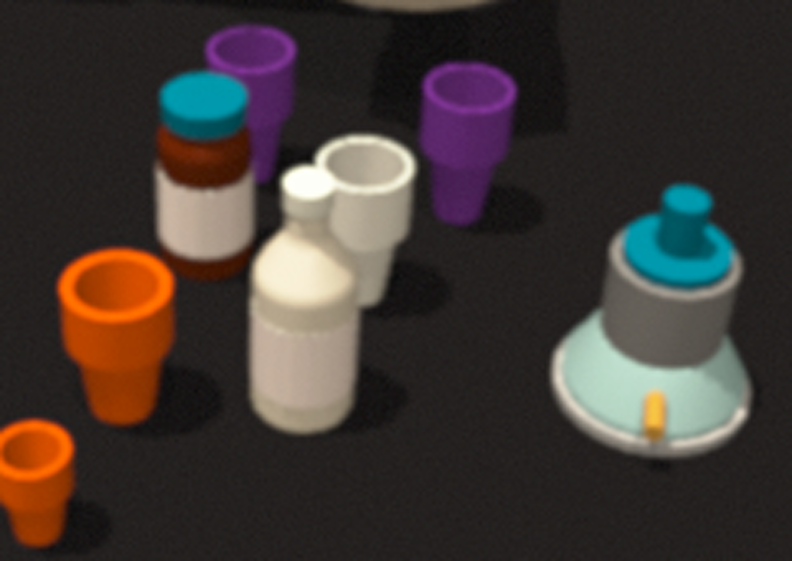

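Both crops confirm the picks. The large orange adapter's rim is at top-crop (661,79) and the white funnel's rim at (449,333). The knob is at (83,244), the flange at (98,247), and the collar rim at (104,249). Nothing in either crop contradicts the choice. Next I'll turn these into positions.

```bash
cat > h.py <<'E'
import numpy as np, cv2
from bench import env, hand, solver, sense, grab_frame
def cam(f): 
    K=np.array([[f["fx"],0,f["cx"]],[0,f["fy"],f["cy"]],[0,0,1.]]); return K,np.array([f["k1"],0,0,0,0.]),np.array(f["eye"]),np.array(f["rotation"])
def p2w(f,uv,z):
    K,D,e,R=cam(f); s=cv2.undistortPoints(np.array([[uv]],float),K,D)[0,0]
    d=R@np.array([*s,1]); return e+d*(z-e[2])/d[2]
def w2p(f,p):
    K,D,e,R=cam(f); return cv2.projectPoints((R.T@(np.array(p)-e))[None],np.zeros(3),np.zeros(3),K,D)[0][0,0]
def down(th): # closing axis y at angle th in the world
    c,s=np.cos(th),np.sin(th); return np.array([[s,c,0],[-c,s,0],[0,0,-1.]])
def grasp_z(z): return z+0.045
def st(m=""):
    s=sense(); print(m,"t%.1f"%s["clock"],np.round(s["ee_pos"],4),"F",np.round(s["wrist_force"],1),"open %.4f"%s["opening"],"gf",np.round(s["gripper_force"],1)); return s
E
python3 - <<'E'
from h import *
t=grab_frame("top"); s=grab_frame("scene")
c=lambda x,y:((x+.5)/4+190-.5,(y+.5)/4+170-.5)
cs=lambda x,y:((x+.5)/3.3+230-.5,(y+.5)/3.3+170-.5)
for n,uv,z,sv in [("knobtop",c(83,244),.142,cs(688,203)),("flange",c(98,247),.108,cs(678,248)),("collar",c(104,249),.1,None),("foot",c(137,251),.004,None),("adapter",c(661,79),.09,cs(117,283)),("funnel",c(449,333),.1,cs(365,166)),("wb",c(466,120),.16,cs(309,187)),("ab",c(646,357),.125,cs(205,99)),
  ("jar",(482,249.5),.075,(159.5,205)),("p1",(279,300),.1,None),("p2",(349,305),.1,None)]+[("tr",u,.024,None) for u in [(422,205),(474,187),(498,261),(447,277)]]:
    p=p2w(t,uv,z); print(n,p.round(4), "" if sv is None else (p2w(s,sv,z)-p).round(4))
E
```

```text
knobtop [0.5169 0.2539 0.142 ] [ 0.0057 -0.0021  0.    ]
flange [0.5163 0.2539 0.108 ] [ 0.0029 -0.0024 -0.    ]
collar [0.5154 0.2524 0.1   ] 
foot [0.5165 0.2548 0.004 ] 
adapter [ 0.6145 -0.0466  0.09  ] [ 0.0008 -0.0035 -0.    ]
funnel [0.4748 0.0644 0.1   ] [ 0.0037 -0.0029 -0.    ]
wb [0.5837 0.0552 0.16  ] [ 0.0069 -0.0022  0.    ]
ab [ 0.4651 -0.0398  0.125 ] [ 0.006  -0.0022  0.    ]
jar [ 0.4901 -0.3306  0.075 ] [ 0.0073 -0.0013  0.    ]
p1 [0.3727 0.1111 0.1   ] 
p2 [ 0.366  -0.0387  0.1   ] 
tr [ 0.5893 -0.2053  0.024 ] 
tr [ 0.634  -0.3265  0.024 ] 
tr [ 0.464 -0.385  0.024] 
tr [ 0.4252 -0.2658  0.024 ]
```

Receiver is at about (0.5175, 0.253). The tray's free spot is at about (0.571, -0.281), with tray +x along (0.945, 0.325). I'll pull the plug first.

```bash
cat >> h.py <<'E'
def best(p,th):
    q0=np.array(sense()["qpos"]); o=[]
    for k in (-1,0,1):
        R=down(th+k*np.pi); q=solver.inverse_kinematics(p,R)
        if q is not None: o.append((np.abs(np.array(q)-q0).max(),R))
    return min(o,key=lambda a:a[0])[1]
def go(xy,z,th):  # z: height of the grasp point
    p=np.array([*xy,z+.045]); env.move_to(p,best(p,th))
def line(xy,z,feed=.15,guard=None):
    return env.servo_line(np.array([*xy,z+.045]),feed=feed,guard=guard)
E
python3 - <<'E'
from h import *
th=np.radians(109); r=np.array([.5175,.253])
go(r,.21,th); st("above")
hand.move_gripper(.06)
print(line(r,.128,.12,guard=15)); st("down")
hand.move_gripper(0.0); st("grip")
print(line(r,.20,.08)); st("up"); line(r,.265,.25); st()
for n in("scene","top"): cv2.imwrite(f"pics/{n}1.png",grab_frame(n)["image"])
a=cv2.imread("pics/scene1.png")[60:320,300:560]; b=cv2.imread("pics/top1.png")[160:300,130:270]
cv2.imwrite("pics/c1.png",np.hstack([cv2.resize(a,(400,400)),cv2.resize(b,(400,400),interpolation=cv2.INTER_CUBIC)]))
E
```

```text
Traceback (most recent call last):
  File "h.py", line 22, in go
    p=np.array([*xy,z+.045]); env.move_to(p,best(p,th))
                                            ~~~~^^^^^^
  File "h.py", line 18, in best
    R=down(th+k*np.pi); q=solver.inverse_kinematics(p,R)
                          ~~~~~~~~~~~~~~~~~~~~~~~~~^^^^^
  File "scipy/spatial/transform/_rotation.pyx", line 1143, in scipy.spatial.transform._rotation.Rotation.from_matrix
ValueError: Non-positive determinant (left-handed or null coordinate frame) in rotation matrix 0: [[-0.94551858  0.32556815  0.        ]
 [-0.32556815 -0.94551858  0.        ]
 [ 0.          0.         -1.        ]].
```

```bash
sed -i 's/return np.array(\[\[s,c,0\],\[-c,s,0\]/return np.array([[-s,c,0],[c,s,0]/' h.py
python3 - <<'E'
from h import *
th=np.radians(109); r=np.array([.5175,.253])
go(r,.21,th); st("above")
hand.move_gripper(.06)
print(line(r,.128,.12,guard=15)); st("down")
hand.move_gripper(0.0); st("grip")
print(line(r,.20,.08)); st("up"); line(r,.265,.25); st()
for n in("scene","top"): cv2.imwrite(f"pics/{n}1.png",grab_frame(n)["image"])
a=cv2.imread("pics/scene1.png")[60:320,300:560]; b=cv2.imread("pics/top1.png")[160:300,130:270]
cv2.imwrite("pics/c1.png",np.hstack([cv2.resize(a,(400,400)),cv2.resize(b,(400,400),interpolation=cv2.INTER_CUBIC)]))
E
```

```text
above t3.1 [0.5178 0.2524 0.255 ] F [-1.  -0.9 -0.1] open 0.0884 gf 0.0
False
down t4.5 [0.5176 0.253  0.1731] F [-0.5 -0.1  0.5] open 0.0600 gf 0.0
grip t5.1 [0.5175 0.253  0.173 ] F [ 0.8 -0.2  1.3] open 0.0247 gf 30.0
False
up t6.2 [0.5173 0.2529 0.2444] F [ 0.6 -0.5 -2.1] open 0.0250 gf 30.0
 t6.6 [0.5175 0.253  0.3099] F [ 0.4  0.  -2.3] open 0.0251 gf 30.0
```

View pics/c1.png

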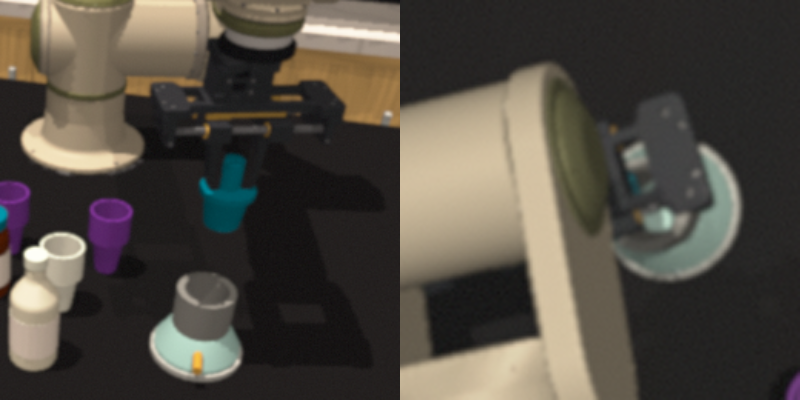

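The plug is out of the collar but seems tilted in the grip in the scene view, with its foot leaning left. I'll enlarge that.

```bash
python3 - <<'E'
from h import *
f=grab_frame("scene"); x0,y0,k=395,105,6
a=cv2.resize(f["image"][y0:y0+110,x0:x0+120],None,fx=k,fy=k*.9,interpolation=cv2.INTER_CUBIC)
for z in (.197,.237,.245,.279):   # expected axis points
    u=w2p(f,[.5175,.253,z]); cv2.circle(a,(int((u[0]-x0+.5)*k),int((u[1]-y0+.5)*k*.9)),4,(0,0,255),-1)
cv2.imwrite("pics/c2.png",a)
E
```

```text
(no output)
```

View pics/c2.png

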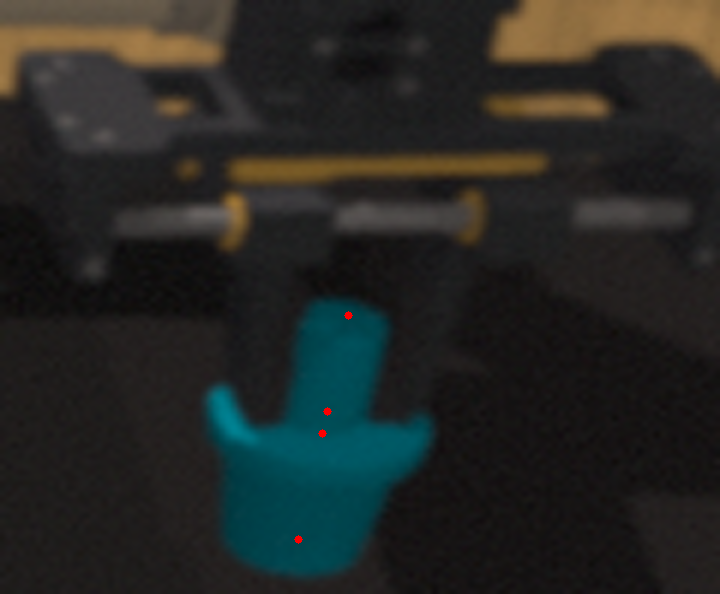

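The projected upright axis lies along the plug, so the lean is only perspective and the plug is straight. Now to the tray.

```bash
python3 - <<'E'
from h import *
th=np.radians(109); p=np.array([.571,-.281])
go(p,.265,th); st("above")
line(p,.10,.2); print(line(p,.071,.04,guard=5)); st("down")
hand.move_gripper(.055); st("rel")
line(p,.20,.2); st()
# on to the adapter
hand.move_gripper(.086)
a=np.array([.615,-.048]); t2=np.radians(47)
go(a,.20,t2); env.sleep(.1); st("over adapter")
t=grab_frame("scene"); cv2.imwrite("pics/scene2.png",t["image"])
E
```

```text
above t8.7 [ 0.5714 -0.28    0.3101] F [ 0.1  0.  -1.9] open 0.0248 gf 30.0
True
down t10.3 [ 0.5707 -0.2808  0.1178] F [0.  0.6 4.2] open 0.0249 gf 30.0
rel t10.9 [ 0.5705 -0.2806  0.1175] F [ 0.4 -0.   2.5] open 0.0550 gf 1.3
 t11.7 [ 0.5706 -0.2808  0.2435] F [-0.3  0.3 -0.5] open 0.0546 gf 0.0
over adapter t13.7 [ 0.615  -0.0487  0.245 ] F [ 0.3  0.6 -0.5] open 0.0862 gf 0.0
```

View pics/scene2.png

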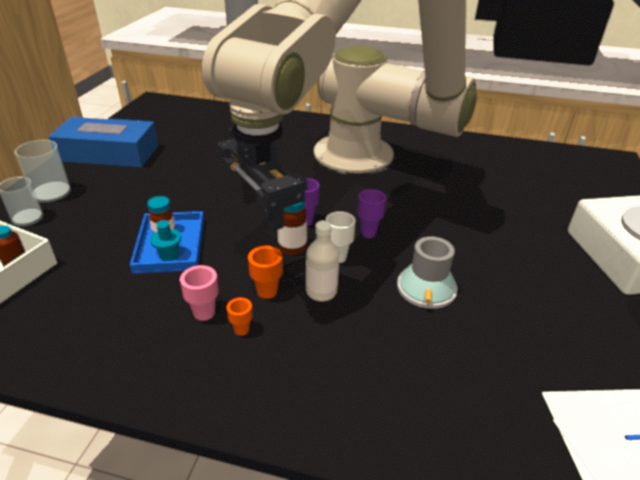

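The plug stands upright in the tray at (166,243), and the jar hasn't moved. Next I'll pick up the adapter, hover it over the collar and check alignment with projected circles.

```bash
cat >> h.py <<'E'
def circ(f,c,r):
    K,D,e,R=cam(f); a=np.linspace(0,2*np.pi,73); P=np.array(c)+r*np.c_[np.cos(a),np.sin(a),0*a]
    return cv2.projectPoints((P-e)@R,np.zeros(3),np.zeros(3),K,D)[0][:,0]
def overlay(f,box,k,circles):
    x0,y0,w,h=box; a=cv2.resize(f["image"][y0:y0+h,x0:x0+w],None,fx=k,fy=k,interpolation=cv2.INTER_CUBIC)
    for c,r,col in circles: cv2.polylines(a,[np.int32((circ(f,c,r)-[x0,y0]+.5)*k)],True,col,1,cv2.LINE_AA)
    return a
E
python3 - <<'E'
from h import *
a=np.array([.615,-.048]); t2=np.radians(47)
print(line(a,.071,.15,guard=10)); st("down")
hand.move_gripper(0.03); st("grip")
line(a,.10,.1); line(a,.28,.25); st("lift")
r=np.array([.5175,.253]); go(r,.28,t2); st("over"); line(r,.20,.2); env.sleep(.2); st("hover")
f=grab_frame("scene"); t=grab_frame("top")
cv2.imwrite("pics/top3.png",t["image"])
z=sense()["ee_pos"][2]-.045-.071
G,B=(0,255,0),(0,0,255)
o=overlay(f,(385,130,100,150),4,[([*r,.1],.036,G),([*r,.1],.027,G),([*r,z+.09],.031,B),([*r,z],.0185,B),([*r,z+.052],.031,B)])
b=cv2.resize(t["image"][170:290,170:270],(400,480),interpolation=cv2.INTER_CUBIC)
cv2.imwrite("pics/c3.png",np.hstack([o,np.vstack([b,np.zeros((120,400,3),np.uint8)])]))
E
```

```text
False
down t14.8 [ 0.6154 -0.0481  0.117 ] F [ 0.1 -0.5 -0.3] open 0.0860 gf 0.0
grip t15.2 [ 0.6152 -0.048   0.1164] F [0.6 0.8 2.8] open 0.0611 gf 29.9
lift t16.6 [ 0.6147 -0.0479  0.3231] F [-1.   0.5 -1.5] open 0.0615 gf 29.9
over t17.8 [0.5181 0.2521 0.3247] F [ 0.2 -0.8 -2.3] open 0.0615 gf 29.9
hover t18.5 [0.5179 0.253  0.2464] F [ 0.3  0.4 -1. ] open 0.0607 gf 29.9
```

View pics/c3.png

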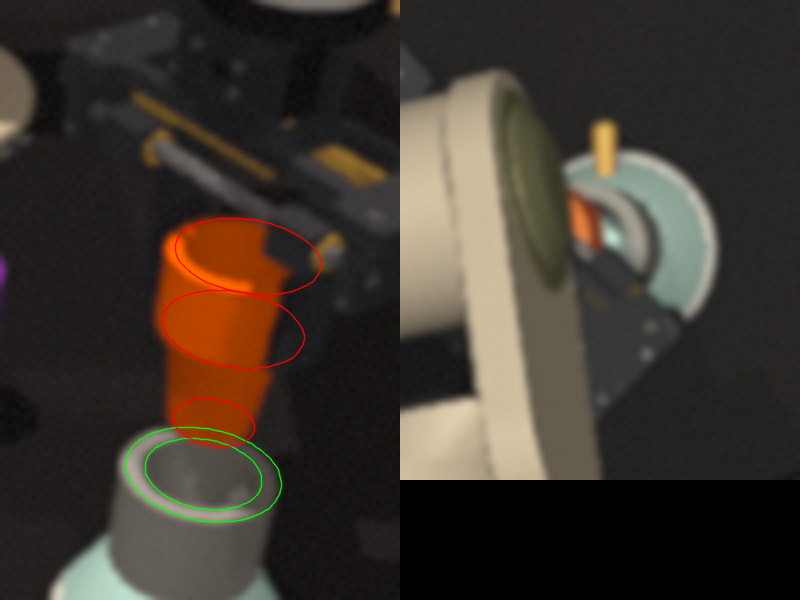

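The collar sits about 1.5 px left of its prediction, which agrees with the scene camera's bias. The adapter's rim seems shifted further left than its bottom, so I'll measure the tilt by fitting its silhouette edges.

```bash
cat >> h.py <<'E'
from scipy.optimize import least_squares
from scipy.spatial.transform import Rotation as Ro
def body(f,prof,base,tx,ty):  # stacked rings of a body of revolution, tilted; image points per ring
    K,D,e,R=cam(f); Q=Ro.from_rotvec([tx,ty,0]).as_matrix(); a=np.linspace(0,2*np.pi,49); out=[]
    for z,r in prof:
        P=np.array(base)+np.c_[r*np.cos(a),r*np.sin(a),0*a+z]@Q.T
        out.append(cv2.projectPoints((P-e)@R,np.zeros(3),np.zeros(3),K,D)[0][:,0])
    return out
def sil(f,prof,base,tx,ty,box,k=4):
    x0,y0,w,h=box; m=np.zeros((h*k,w*k),np.uint8); o=body(f,prof,base,tx,ty)
    for A,B in zip(o,o[1:]): cv2.fillConvexPoly(m,cv2.convexHull(np.int32(np.round((np.vstack([A,B])-[x0,y0]+.5)*k))),255)
    return m
ADA=[(0,.0185),(.052,.0255),(.052,.031),(.09,.031)]
COL=[(.06,.036),(.1,.036)]
FUN=[(0,.0155),(.055,.023),(.055,.029),(.1,.029)]
E
python3 - <<'E'
from h import *
f=grab_frame("scene"); box=(385,130,100,150); x0,y0,w,h=box;k=4
a=cv2.resize(f["image"][y0:y0+h,x0:x0+w],None,fx=k,fy=k,interpolation=cv2.INTER_CUBIC)
hsv=cv2.cvtColor(a,cv2.COLOR_BGR2HSV); m=((hsv[...,0]<14)&(hsv[...,1]>150)&(hsv[...,2]>55)).astype(np.uint8)*255
z=sense()["ee_pos"][2]-.116
rows=range(235,440,15)
ed=lambda M,y:(lambda q:(q.min(),q.max()) if len(q) else None)(np.where(M[y]>0)[0])
for dt in [(0,0)]:
    s=sil(f,ADA,[.5175,.253,z],*dt,box)
    for y in rows: print(y,ed(m,y),ed(s,y))
for M,n in((m,"act"),(s,"pred")): ys=np.where(M.any(1))[0]; print(n,ys.min(),ys.max())
E
```

```text
235 (np.int64(164), np.int64(266)) (np.int64(180), np.int64(296))
250 (np.int64(160), np.int64(264)) (np.int64(174), np.int64(314))
265 (np.int64(160), np.int64(282)) (np.int64(171), np.int64(321))
280 (np.int64(158), np.int64(286)) (np.int64(169), np.int64(318))
295 (np.int64(155), np.int64(282)) (np.int64(166), np.int64(315))
310 (np.int64(153), np.int64(281)) (np.int64(163), np.int64(311))
325 (np.int64(152), np.int64(276)) (np.int64(162), np.int64(308))
340 (np.int64(160), np.int64(272)) (np.int64(171), np.int64(304))
355 (np.int64(165), np.int64(269)) (np.int64(174), np.int64(296))
370 (np.int64(165), np.int64(270)) (np.int64(174), np.int64(279))
385 (np.int64(164), np.int64(269)) (np.int64(174), np.int64(273))
400 (np.int64(164), np.int64(264)) (np.int64(173), np.int64(267))
415 (np.int64(164), np.int64(259)) (np.int64(173), np.int64(261))
430 (np.int64(176), np.int64(253)) (np.int64(178), np.int64(255))
act 215 445
pred 219 447
```

The adapter is straight, within about 0.6°. It is offset about 6 crop px left, the same as the collar, so the two are aligned to each other. I'll lower it with a guard.

```bash
cat >> h.py <<'E'
def lower(r,zend,step=.004,guard=4,feed=.03,maxn=30):
    """step down; on contact above the seat shift 0.7 mm along the lateral force; returns xy"""
    r=np.array(r,float); F0=np.array(sense()["wrist_force"]); 
    for i in range(maxn):
        z=sense()["ee_pos"][2]-.045
        hit=line(r,max(zend,z-step) ,feed,guard)
        s=sense(); F=np.array(s["wrist_force"])-F0; zz=s["ee_pos"][2]-.045
        print("z%.4f"%zz,hit,F.round(1),r.round(4))
        if zz<zend+.0012: break
        if hit:
            if np.hypot(*F[:2])>1: r=r+.0007*F[:2]/np.hypot(*F[:2])
            else: break
    return r
E
python3 - <<'E'
from h import *
r=np.array([.5175,.253])
print(line(r,.15,.1,guard=4)); st("15")
env.sleep(.1)
F0=np.array(sense()["wrist_force"])
print(line(r,.130,.05,guard=4)); st("13")
print(line(r,.117,.025,guard=4)); st("end")
E
```

```text
False
15 t19.3 [0.5178 0.2531 0.1956] F [-0.2 -0.1 -1.5] open 0.0613 gf 29.9
False
13 t20.0 [0.5175 0.253  0.1749] F [-1.2  0.1 -1.7] open 0.0609 gf 29.9
True
end t20.4 [0.5175 0.253  0.1644] F [-0.7  0.1  5.2] open 0.0615 gf 30.9
```

Contact came at grasp height 0.1194 m, against 0.119 expected for seated, with almost no lateral force. I'll release, pick up the funnel, and check both in one picture.

```bash
python3 - <<'E'
from h import *
r=np.array([.5175,.253]); hand.move_gripper(.085); st("rel")
line(r,.25,.25)
f=np.array([.4765,.063]); t3=np.radians(40)
go(f,.22,t3); env.sleep(.1); st("over funnel")
c=grab_frame("scene")
o1=overlay(c,(385,180,100,130),4,[([.5175,.2515,.1],.036,(0,255,0)),([.5175,.2515,.138],.031,(0,0,255))])
o2=overlay(c,(290,170,100,130),4,[([*f,.1],.029,(0,0,255))])
cv2.imwrite("pics/c4.png",np.hstack([o1,o2]))
E
```

```text
rel t20.9 [0.5172 0.253  0.1636] F [0.  1.  0.4] open 0.0850 gf 0.0
over funnel t22.5 [0.4769 0.0641 0.265 ] F [-0.6  0.1 -0.5] open 0.0848 gf 0.0
```

View pics/c4.png

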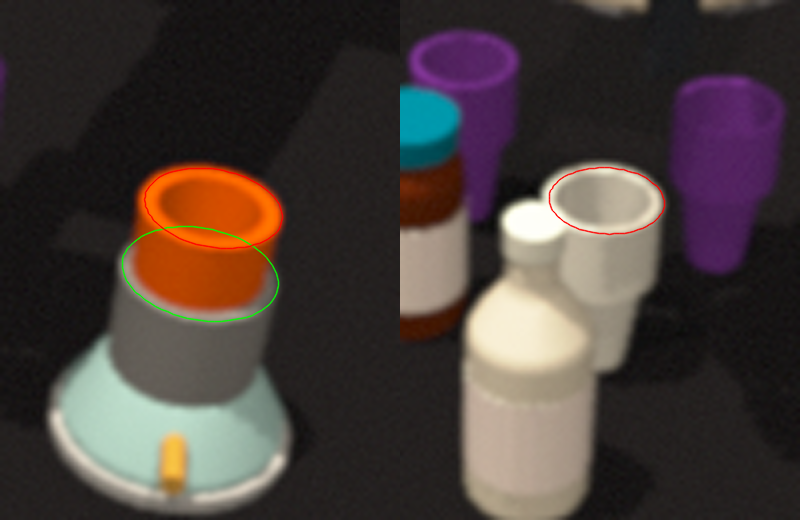

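The adapter is seated straight: its rim at (211,205) matches the prediction and the shoulder sits on the collar. Now the funnel.

```bash
python3 - <<'E'
from h import *
f=np.array([.4765,.063]); t3=np.radians(40); r=np.array([.5175,.253])
print(line(f,.082,.12,guard=8)); st("down")
hand.move_gripper(0.03); st("grip")
line(f,.11,.08); line(f,.285,.25); st("lift")
go(r,.285,t3); line(r,.235,.2); env.sleep(.2); st("hover")
c=grab_frame("scene"); b=[.5175,.2510]; z=sense()["ee_pos"][2]-.045-.082; G,B=(0,255,0),(0,0,255)
o=overlay(c,(385,110,100,150),4,[([*b,.138],.031,G),([*b,.138],.0245,G),([*b,z+.1],.029,B),([*b,z+.055],.029,B),([*b,z],.0155,B)])
cv2.imwrite("pics/c5.png",o)
E
```

```text
False
down t23.9 [0.4768 0.063  0.1276] F [ 0.8 -0.2  0.2] open 0.0849 gf 0.0
grip t24.4 [0.4766 0.063  0.1272] F [-0.4  1.   1.2] open 0.0582 gf 30.0
lift t25.8 [0.4761 0.063  0.3284] F [-0.7 -0.3 -2.3] open 0.0577 gf 30.0
hover t27.2 [0.5179 0.2528 0.2816] F [ 0.9  0.3 -1.4] open 0.0582 gf 30.0
```

View pics/c5.png

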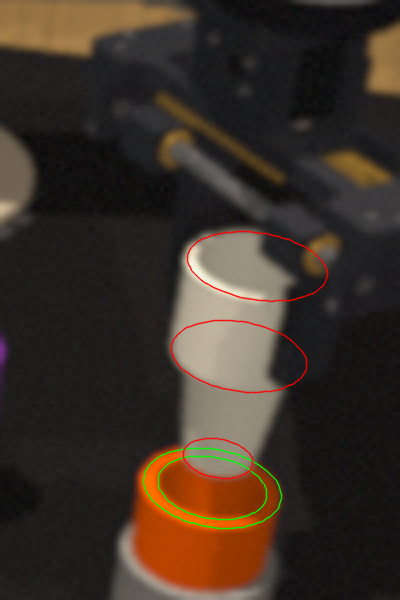

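The funnel is straight, and its offset from prediction matches the adapter's to within about 1 mm. I'll lower it under guard.

```bash
python3 - <<'E'
from h import *
r=np.array([.5175,.253])
print(line(r,.195,.1,guard=4)); env.sleep(.1); st()
print(line(r,.176,.04,guard=4)); st()
print(line(r,.163,.02,guard=4)); st("end")
E
```

```text
False
 t27.9 [0.5178 0.2531 0.2409] F [-0.3 -1.  -1.9] open 0.0582 gf 30.0
False
 t28.5 [0.5176 0.253  0.221 ] F [ 0.5 -0.2 -1.1] open 0.0577 gf 30.0
True
end t29.0 [0.5175 0.253  0.2101] F [0.2 0.9 4.9] open 0.0580 gf 30.0
```

Contact came at 0.165 m, the expected seat height, with little lateral force. I'll release, back off and look.

```bash
python3 - <<'E'
from h import *
r=np.array([.5175,.253]); hand.move_gripper(.085); st("rel")
line(r,.30,.2); go([.40,-.12],.30,np.radians(40)); env.sleep(.3); st("away")
c=grab_frame("scene"); b=[.5175,.2510]
o=overlay(c,(385,150,100,150),4,[([*b,.183],.029,(0,0,255)),([*b,.138],.031,(0,255,0))])
a=cv2.resize(c["image"][150:350,130:380],(400,320),interpolation=cv2.INTER_CUBIC)
cv2.imwrite("pics/c6.png",np.hstack([o,np.vstack([a,np.zeros((280,400,3),np.uint8)])]))
E
```

```text
rel t29.6 [0.5171 0.2529 0.2094] F [-1.   0.2 -0.7] open 0.0853 gf 0.0
away t32.2 [ 0.4002 -0.1197  0.345 ] F [1.  0.9 0.3] open 0.0851 gf 0.0
```

View pics/c6.png

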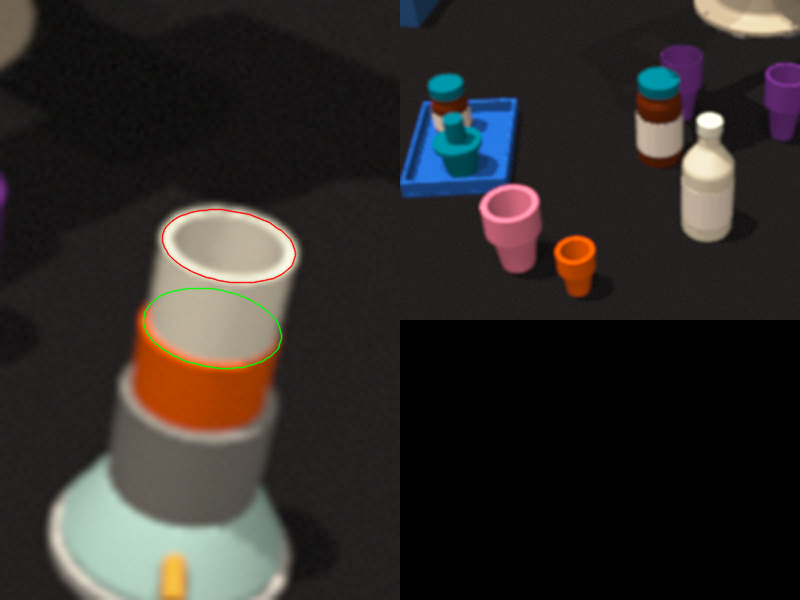

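The funnel rim at (229,245) matches the seated prediction, and the stack is straight and fully home. The plug, jar and bottles are all standing.

```bash
python3 -c "
from h import *
print(env.sign_off())"
```

```text
the job is handed in; nothing more can be done
None
```

The job is handed in at about 32 s: the plug stands upright in the tray, the adapter and funnel look straight and fully home in the final picture, and the jar and both bottles are still standing; I haven't seen a verdict.

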